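Check both hand levers stop short of the bar

ROBOT

A 6-joint arm with a two-finger parallel gripper is mounted at the origin on the work surface. World frame = base frame: x ahead of the robot, y to its left, z up, the work surface at z = 0. Lengths are in m, angles in rad, forces in N, time in s.
With the tool pointing down it reaches from about 0.3 to 0.875 m from the base axis. Payload 4.2 kg.
Tool frame: the origin (TCP) lies midway between the tips of the shut fingers; the grasp point (between the pads) lies 19 mm behind it; x points along the fingers, z is the direction in which the jaws open and shut, and the axes are right-handed (so a half turn about x gives the same grasp; the last joint's range is limited). The gripper opens to 85 mm and grips with 20 to 120 N. Pads are 22 mm wide; open, the fingers measure 114 mm over their backs; the gripper's body (76 mm by 85 mm) begins 54 mm behind the grasp point. The pads swing forward as they close: fully open they stand 13 mm farther back than shut.
Start: joints at [1.132, 0.32, 1.565, -0, 1.257, -0.02], TCP at [0.234, 0.525, 0.231] pointing down, gripper open.
Joint ranges: [-3.11, 3.11], [-0.84, 2.01], [0.21, 2.61], [-1.34, 4.49], [0.05, 2.63], [-2.56, 2.56]. Speed limits (rad/s): [2.57, 2.57, 3.14, 3.14, 3.14, 3.14].

INTERFACE

Orientations are given as a unit quaternion [w, x, y, z].
In Python, from plant import r gives the robot as it stands. Calls block until the motion is done:
- r.goto(position, orientation): joint-space move of the TCP to a pose.
- r.move_linear(position, orientation=None, v=0.15): straight line of the TCP; orientation=None keeps the orientation; v is the mean speed in m/s.
- r.move_joints(angles): joint-space move.
- r.set_gripper(opening): opening from 0.0 (shut) to 1.0 (fully open); the grip force is fixed at half the most; returns when the fingers have stopped.
- r.dwell(seconds).
- r.ik(position, orientation): joint angles nearest the present ones, or None.
- r.get_image(name): name is "side" or "top" or "wrist"; returns the picture (384x512x3 uint8, red, green, blue); there is no depth.
- r.get_calibration(name): a dict with "fov_y" (degrees; the focal length in pixels is half the picture's height over the tangent of half this angle, whatever the lens; pixels are square), "cx", "cy" (the principal point, pixels), "k1" (the pictures are not rectified: a ray, as slopes to the right and down, at radius r is drawn at 1 + k1 r^2 times it, then the intrinsics apply), "rvec" (rotation vector, rad) and "tvec" (3), from world to camera coordinates, as OpenCV has them. Camera axes: x right, y down, z forward; pixel columns grow to the right and rows downward; lengths in m; the calibration is good to about 2 mm. A picture is of the moment at which its call begins: read the wrist's pose just before it. get_calibration takes no time and is no camera call; for the wrist camera it gives the pose at the moment of the call.
A pose or a line that the arm cannot do raises r.PlanningError and nothing moves.
- r.close_job(): hands the job in, once; it reports no verdict.
Trained networks look in the newest picture that a camera, given by its name, has taken for a name from the list of things; names that differ only in an ending like _2 or _b are one class to them, and where a whole thing is asked for, a point or a joint stands for the part that bears it (a point fixed in the world has none). Each returns a list of dicts, best first, with "score" (0 to 1); they miss things now and then, are a little off and sometimes report something else, mostly with a low value. They report only what shows in the picture. A call takes as long as a camera call.
- r.boxes_of(name, camera): "bbox" ([left, top, right, bottom] in pixels, round what is visible of it).
- r.outline_of(name, camera): "mask" (384x512 bool, what is visible of it) and "bbox" ([left, top, right, bottom] in pixels, round what is visible of it).
- r.spot_point(name, camera): "pixel" ([column, row] in pixels: a listed point, or the origin of a listed thing).
Readings, each from a call of its own:
- r.current_t(): time.
- r.current_joint_positions(): joint angles.
- r.current_qvel(): joint speeds.
- r.current_joint_efforts(): joint torques, N m.
- r.current_position(): TCP position.
- r.current_eef_rot(): TCP orientation.
- r.current_ft_force(): force on the tool from outside, world axes, zero at the start.
- r.current_torque(): the same for the moment, N m.
- r.current_finger_gap(): opening from 0.0 (shut) to 1.0 (fully open).
Only numpy, scipy, OpenCV 4.12 (cv2) and the standard library are available. Lean on these libraries where they do the work, as an engineer would, in place of code of your own. Each camera call takes 0.05 s, during which the arm holds its last target.

TASK

Check the hand levers on the two clamped half handlebars, first the brake lever (the one with the round reservoir pot) and then the clutch lever: with the outside of the fingers press the lever in towards its bar until it is firmly at its stop, keep it there for at least two seconds, and let it spring fully out again before going on. Only push the lever's outer face: do not grip it or force it, and do not touch the bars or grips. Leave the things lying around where they are and finish clear of everything.

Things in the scene. Friction and masses are not known exactly. Their poses are not given: they have to be found in the camera images.
- brake_stand: Fixed jig of the brake half-bar, base 110 x 250 x 12 mm, origin under its centre on the table. Post at its -y end; the bar lies along the jig's y, grip end to +y. Round black reservoir pot (48 mm wide, top 214 mm above table) on its lever mount. Lever on the jig's -x side (towards the robot), pressed to +x. Jigs may swap places left/right and turn up to 0.3 rad.
- brake_bar: The brake half-bar, not to be touched: steel tube 22 mm thick, axis level, 165 mm above the jig's y axis, with a black ribbed grip 34 mm thick (40 mm at its inner flange) from jig y +3 to +133 mm and an end cap to +143 mm; origin and axes are the jig's.
- brake_lever (a joint): Angle of the aluminium brake lever: 0 sprung out, grows when pressed, firm stop at 0.26 rad, blade then still about 25 mm off the grip. Level rod 14 mm thick, centre 165 mm above the table. Spring 0.3 N m at rest to 0.82 N m at the stop (8 N at the press point). Springs back out when let go. Over 35 N on it counts as forcing.
- brake_press (a point): Point on the outer face (away from the bar) of the brake lever blade, at the middle of its thickness, a good place to press; it moves with the lever. It lies 105 mm from the pivot along the blade (+y) and 62 mm out from it (-x). Its x axis is the pressing direction, level, towards the bar and turns with the lever; z is up. The blade there runs along y.
- brake_tip (a point): Centre of the ball at the free end of the brake lever, 155 mm from the pivot along +y and 60 mm out (-x).
- brake_pivot (a point): Fixed point on the vertical pivot axis of the brake lever at blade height, 165 mm above the table, 34 mm in front (-x) of the bar's axis; axes as the jig's. Seen from above the lever turns clockwise when pressed.
- clutch_stand: Fixed jig of the clutch half-bar, base 110 x 250 x 12 mm, origin under its centre on the table. Post at its +y end; the bar lies along the jig's y, grip end to -y. No pot; a short steel adjusting screw with a black collar on its lever mount. Lever on the jig's -x side (towards the robot), pressed to +x. Jigs may swap places left/right and turn up to 0.3 rad.
- clutch_bar: The clutch half-bar, not to be touched: steel tube 22 mm thick, axis level, 165 mm above the jig's y axis, with a black ribbed grip 34 mm thick (40 mm at its inner flange) from jig y -3 to -133 mm and an end cap to -143 mm; origin and axes are the jig's.
- clutch_lever (a joint): Angle of the aluminium clutch lever: 0 sprung out, grows when pressed, firm stop at 0.32 rad, blade then still about 15 mm off the grip. Level rod 14 mm thick, centre 165 mm above the table. Spring 0.3 N m at rest to 0.94 N m at the stop (9 N at the press point). Springs back out when let go. Over 35 N on it counts as forcing.
- clutch_press (a point): Point on the outer face (away from the bar) of the clutch lever blade, at the middle of its thickness, a good place to press; it moves with the lever. It lies 105 mm from the pivot along the blade (-y) and 62 mm out from it (-x). Its x axis is the pressing direction, level, towards the bar and turns with the lever; z is up. The blade there runs along y.
- clutch_tip (a point): Centre of the ball at the free end of the clutch lever, 155 mm from the pivot along -y and 60 mm out (-x).
- clutch_pivot (a point): Fixed point on the vertical pivot axis of the clutch lever at blade height, 165 mm above the table, 34 mm in front (-x) of the bar's axis; axes as the jig's. Seen from above the lever turns anticlockwise when pressed.
- marker_mid (a point): Loose bystander, to be left alone: marker pen, 140 mm long, 17 mm thick, lying on the table; origin at its middle, half-way up.
- tape_mid (a point): Loose bystander, to be left alone: roll of tape lying flat, 76 mm across, 24 mm high; origin at its middle, half-way up.
- offcut_mid (a point): Loose bystander, to be left alone: small pointed wooden offcut, 22 mm high, about 62 mm long; origin at its middle, half-way up.
- tin_mid (a point): Loose bystander, to be left alone: closed round tin, 69 mm across, 57 mm tall; origin at its middle, half-way up.
- float_mid (a point): Loose bystander, to be left alone: plasterer's-type sanding float, metal plate 90 x 180 mm with a bow handle, 72 mm high, origin 30 mm above the table.
- ruler_mid (a point): Loose bystander, to be left alone: dark steel ruler 300 x 30 x 4 mm, flat on the table; origin at its middle, half-way up.
- spanner_grip (a point): Loose bystander, to be left alone: steel spanner lying on the table, origin at its grip.

How it is judged:
On the way, in this order (a step that is already met when the one before it is completed fails the run):
1. the brake lever is held at its stop by the fingers, the clutch lever out (value of joint brake_lever above 0.235 rad and contact force between the fingers and brake_lever above 1 N and value of joint clutch_lever below 0.04 rad), for 1.8 s.
2. the brake lever is let go and fully out (value of joint brake_lever below 0.03 rad and contact force between the fingers and brake_lever below 0.1 N), for 0.2 s.
3. the clutch lever is held at its stop by the fingers, the brake lever out (value of joint clutch_lever above 0.295 rad and contact force between the fingers and clutch_lever above 1 N and value of joint brake_lever below 0.04 rad), for 1.8 s.
At the end, for the whole second after the job is handed in: both levers are let go and sprung fully out (under 0.03 rad), and no loose thing has moved 20 mm or more; on the way each lever, brake first, was held by the fingers within 0.025 rad of its stop for 1.8 s (all of step 2 and value of joint clutch_lever below 0.03 rad and contact force between the fingers and clutch_lever below 0.1 N and distance of each of marker_mid, tape_mid, offcut_mid, tin_mid, float_mid, ruler_mid, spanner_grip from where it was at the start of the episode below 0.02 m); the robot touches nothing.
It fails at once if the robot touches a bar or grip (over 2 N) (contact force between any of the fingers, the arm and brake_bar above 2 N or contact force between any of the fingers, the arm and clutch_bar above 2 N).
It fails at once if a lever is forced or pinched (over 38 N) (contact force between the fingers and brake_lever above 38 N or contact force between the fingers and clutch_lever above 38 N).
It fails at once if a loose bystander is shifted or lifted (30 mm or more) (distance of any of marker_mid, tape_mid, offcut_mid, tin_mid, float_mid, ruler_mid, spanner_grip from where it was at the start of the episode above 0.03 m).
It also fails if it takes over 72 s, if anything falls off the work surface, if the arm or the gripper's body presses on something with over 40 N, if the wrist force passes 120 N, or if a joint passes its speed limit or range.

## Working session

There is one attempt and no reset: what is moved stays moved. The work goes in short steps, each a Python script; the robot and the scene stay as the last script left them, time stands still between calls to the robot, and variables do not carry over. Pictures are saved under pics/ and viewed, and the job is handed in when it is done.

```bash
ls; mkdir -p pics
python3 - <<'E'
from plant import r
import cv2
for n in("top","side"):
    cv2.imwrite(f"pics/{n}0.png",r.get_image(n)[:,:,::-1]); c=r.get_calibration(n); print(n,c)
    for k in ["brake_stand","clutch_stand","brake_press","brake_tip","brake_pivot","clutch_press","clutch_tip","clutch_pivot"]:
        print(k,[(([round(float(v)) for v in d["pixel"]]),round(d["score"],2)) for d in r.spot_point(k,n)][:2])
print(r.current_t(),r.current_position(),r.current_eef_rot())
E
```

```text
pics
top {'fov_y': 57.25198286302795, 'cx': 260.6800805623661, 'cy': 193.8553273564719, 'k1': -0.06350276532189766, 'rvec': array([ 2.12432291, -2.1719439 ,  0.15594099]), 'tvec': array([-0.01322303,  0.58538164,  1.10816516])}
brake_stand [([190, 208], 0.63)]
clutch_stand [([317, 209], 0.71)]
brake_press [([261, 151], 0.67), ([151, 229], 0.6)]
brake_tip [([132, 226], 0.75)]
brake_pivot [([189, 211], 0.71), ([178, 144], 0.44)]
clutch_press [([350, 235], 0.71)]
clutch_tip [([368, 232], 0.6)]
clutch_pivot [([314, 219], 0.84), ([190, 213], 0.62)]
side {'fov_y': 55.0858116526079, 'cx': 253.3401447364425, 'cy': 188.2920422028815, 'k1': 0.03282471111910564, 'rvec': array([ 2.16145088, -0.51629482,  0.23924203]), 'tvec': array([-0.53001598,  0.24779589,  0.79943247])}
brake_stand [([212, 179], 0.95)]
clutch_stand [([271, 278], 0.94)]
brake_press [([173, 132], 0.56)]
brake_tip [([170, 120], 0.76)]
brake_pivot [([204, 142], 0.83), ([247, 220], 0.5)]
clutch_press [([249, 273], 0.57), ([211, 180], 0.23)]
clutch_tip [([267, 288], 0.7)]
clutch_pivot [([250, 222], 0.95)]
0.9 [0.23385705 0.52532309 0.23135211] [ 0.59305993 -0.38511926  0.59297542  0.3851535 ]
```

View pics/top0.png

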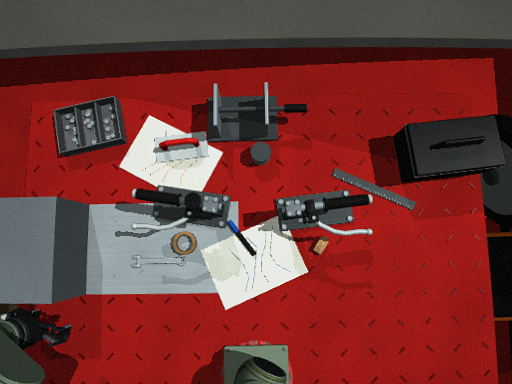

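View pics/side0.png

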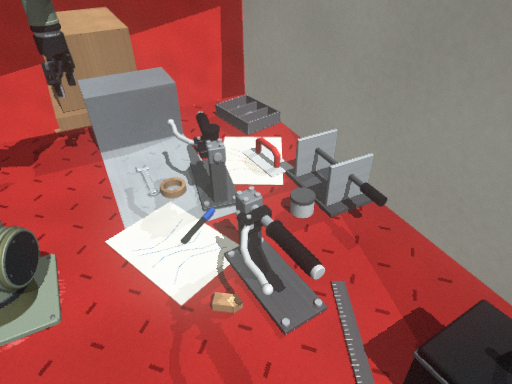

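```bash
cat > h.py <<'E'
import numpy as np, cv2
from scipy.optimize import least_squares
def proj(c,P):
    P=np.atleast_2d(P); R,_=cv2.Rodrigues(c["rvec"]); p=P@R.T+c["tvec"]
    s=p[:,:2]/p[:,2:]; s=s*(1+c["k1"]*(s**2).sum(1,keepdims=True))
    f=192/np.tan(np.radians(c["fov_y"])/2); return s*f+[c["cx"],c["cy"]]
def jig(q,pts):  # x,y,th
    c,s=np.cos(q[2]),np.sin(q[2]); pts=np.atleast_2d(pts)
    return np.c_[q[0]+c*pts[:,0]-s*pts[:,1],q[1]+s*pts[:,0]+c*pts[:,1],pts[:,2]]
def model(sg,yp): # names->jig points
    return np.array([[0,0,0],[-.034,sg*yp,.165],[-.096,sg*(yp+.105),.165],[-.094,sg*(yp+.155),.165],[0,sg*.143,.165]])
E
python3 - <<'E'
from plant import r
from h import *
C=[r.get_calibration("top"),r.get_calibration("side")]
N=np.nan
obs={1:([[190,208],[189,211],[151,229],[132,226],[N,N]],[[212,179],[204,142],[173,132],[170,120],[N,N]]),
-1:([[317,209],[314,219],[350,235],[368,232],[372,200]],[[271,278],[250,222],[N,N],[267,288],[318,272]])}
obs[1][0][4]=[133,194]
def res(p):
    o=[]
    for i,sg in enumerate((1,-1)):
        M=jig(p[3*i:3*i+3],model(sg,p[6]))
        for c,ob in zip(C,obs[sg]):
            d=proj(c,M)-np.array(ob,float); o.append(np.where(np.isnan(d),0,d).ravel())
    return np.concatenate(o)
s=least_squares(res,[.5,.15,0,.5,-.15,0,-.03],loss="soft_l1",f_scale=2)
print(s.x.round(4)); print(res(s.x).reshape(-1,5,2).round(1).tolist())
np.save("fit.npy",s.x)
for i,sg in enumerate((1,-1)): print(jig(s.x[3*i:3*i+3],model(sg,s.x[6])).round(3).tolist())
for n,c in zip(("top","side"),C):
    im=cv2.imread(f"pics/{n}0.png"); im=cv2.resize(im,None,fx=2,fy=2)
    for i,sg in enumerate((1,-1)):
        q=s.x[3*i:3*i+3]
        for k,a in enumerate(proj(c,jig(q,model(sg,s.x[6])))): cv2.circle(im,tuple(int(v*2) for v in a),3,(0,255,255),1)
        b=proj(c,jig(q,[[-.055,-.125,.012],[.055,-.125,.012],[.055,.125,.012],[-.055,.125,.012]]))
        cv2.polylines(im,[(b*2).astype(int)],True,(0,255,0),1)
    im=im[240:560,180:800] if n=="top" else im[160:700,200:800]
    cv2.imwrite(f"pics/{n}_fit.png",im)
E
```

```text
[ 0.56    0.2124 -0.1224  0.5352 -0.2048  0.0828 -0.0332]
[[[0.3, -3.5], [-0.1, -0.2], [-0.5, -0.6], [1.7, -0.1], [-1.6, -0.7]], [[1.8, 2.9], [-3.9, 0.4], [-1.8, -2.6], [-0.9, 2.0], [0.0, 0.0]], [[-3.1, 0.1], [-1.4, -2.8], [1.2, -1.3], [0.1, -0.9], [-1.4, -1.7]], [[0.1, 1.9], [-0.8, 0.8], [0.0, 0.0], [-1.4, 0.5], [-0.2, 1.7]]]
[[0.56, 0.212, 0.0], [0.522, 0.184, 0.165], [0.473, 0.295, 0.165], [0.482, 0.345, 0.165], [0.577, 0.354, 0.165]]
[[0.535, -0.205, 0.0], [0.499, -0.175, 0.165], [0.445, -0.284, 0.165], [0.452, -0.334, 0.165], [0.547, -0.347, 0.165]]
```

View pics/top_fit.png

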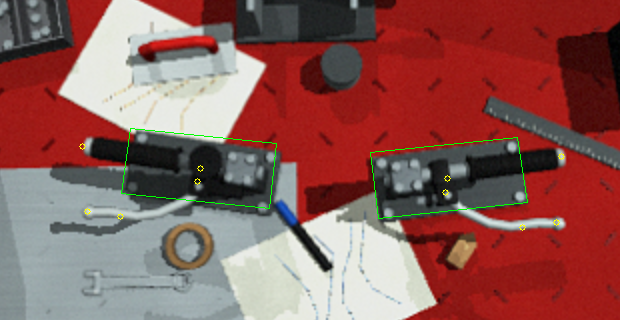

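View pics/side_fit.png

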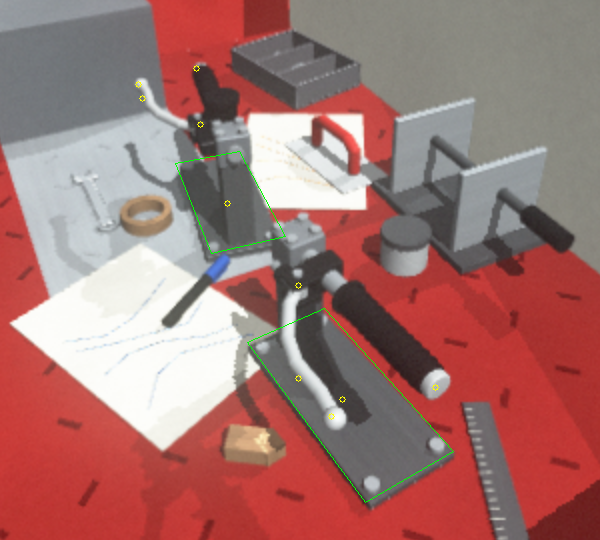

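```bash
cat >> h.py <<'E'
from scipy.spatial.transform import Rotation as Ro
F=np.load("fit.npy") if __import__("os").path.exists("fit.npy") else None
Z=.145
def pose(sg,phi,gap,flip):
    """TCP pose with finger side face 'gap' in front of the press point at lever angle phi"""
    q=F[:3] if sg==1 else F[3:6]
    piv=jig(q,[[-.034,sg*F[6],.165]])[0]
    a=q[2]-sg*phi; c,s=np.cos(a),np.sin(a)
    d=np.array([c,s,0]); p=piv+np.array([-.062*c-sg*.105*s,-.062*s+sg*.105*c,0])
    t=p-d*(.011+gap); t[2]=Z
    y=d*(-1 if flip else 1); x=np.array([0,0,-1.]); M=np.c_[x,y,np.cross(x,y)]
    o=Ro.from_matrix(M).as_quat(); return t,o[[3,0,1,2]],d
E
python3 - <<'E'
from plant import r
from h import *
for sg in(1,-1):
  for fl in(0,1):
    for phi,g in((0,.05),(.3,0)):
      t,o,d=pose(sg,phi,g,fl); j=r.ik(t,o); print(sg,fl,phi,t.round(3),None if j is None else np.round(j,2))
E
```

```text
1 0 0 [0.413 0.303 0.145] [ 0.61  0.3   1.84 -0.    1.01  2.3 ]
1 0 0.3 [0.499 0.309 0.145] [ 0.54  0.4   1.67 -0.    1.07  2.53]
1 1 0 [0.413 0.303 0.145] [ 0.61  0.3   1.84 -0.    1.01 -0.84]
1 1 0.3 [0.499 0.309 0.145] [ 0.54  0.4   1.67 -0.    1.07 -0.61]
-1 0 0 [ 0.385 -0.289  0.145] [-0.67  0.25  1.9  -0.    0.99  0.82]
-1 0 0.3 [ 0.47  -0.299  0.145] [-0.59  0.36  1.73 -0.    1.05  0.6 ]
-1 1 0 [ 0.385 -0.289  0.145] [-0.67  0.25  1.9  -0.    0.99 -2.32]
-1 1 0.3 [ 0.47  -0.299  0.145] [-0.59  0.36  1.73 -0.    1.05 -2.54]
```

Run:
```python
from plant import r
from h import *
t,o,d=pose(1,0,.05,1)
r.set_gripper(0.0)
hi=t.copy(); hi[2]=.27
r.goto(hi,o); r.move_linear(t,o)
t,o,d=pose(1,0,.02,1); r.move_linear(t,o,v=.1); r.dwell(.3)
print(r.current_t(),r.current_position(),t,r.current_ft_force(),r.current_finger_gap())
ims=[]
for n in("side","top"):
    im=r.get_image(n)[:,:,::-1]; im=im[60:260,90:290] if n=="side" else im[140:340,90:290]
    ims.append(cv2.resize(im,(400,400),interpolation=cv2.INTER_CUBIC))
cv2.imwrite("pics/app1.png",np.hstack(ims)); cv2.imwrite("pics/wr1.png",r.get_image("wrist")[:,:,::-1])
```

```text
4.5083 [0.44234614 0.29918734 0.1450288 ] [0.44268354 0.29918036 0.145     ] [0.07806232 0.84143009 0.63564634] -0.0018582892104094988
```

View pics/app1.png

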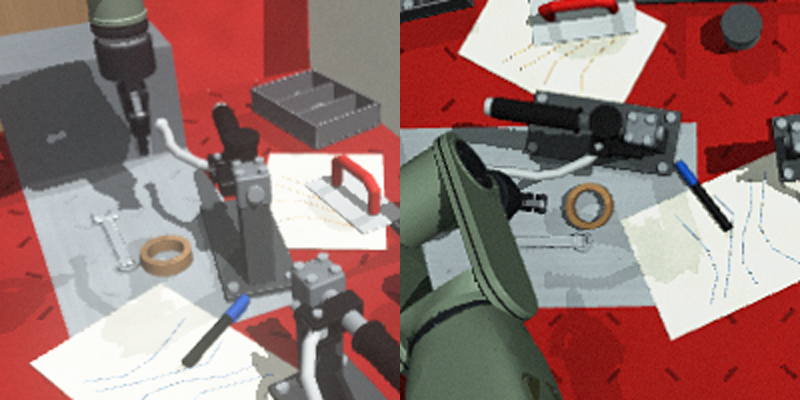

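View pics/wr1.png

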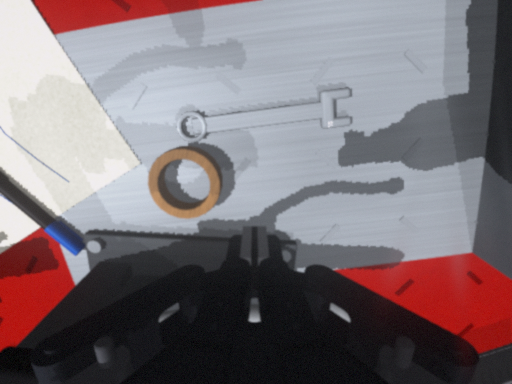

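The side crop shows the shut fingers (≈142,145) at lever height, just in front of the brake blade. The top crop shows the tape, spanner and bar clear of them. The wrist view can't see the lever because the gripper hides it. Next I push in small steps under force feedback.

```bash
cat >> h.py <<'E'
def press(r,sg,fl,stop,tag):
    r.dwell(.2); f0=np.mean([r.current_ft_force() for _ in range(3)],0)
    def push(d): return -(np.array(r.current_ft_force())-f0)@d
    g=.012; log=[]; s=-g; hold=False; con=None
    while s<.045:
        phi=min(max(s,0)/.105, stop); gap=-(s-phi*.105)
        t,o,d=pose(sg,phi,gap,fl); r.move_linear(t,o,v=.06); r.dwell(.06)
        f=push(d); log.append((round(s*1e3,1),round(float(f),1)))
        if con is None and f>1.5: con=s
        if f>14: hold=True; break
        s+=.003 if f<7 and (con is None or s-con<.02) else .0012
    print(log,"hold",hold,"contact",con,"t",r.current_t())
    if hold:
        r.dwell(.3); print("F",push(d))
        cams=[r.get_image(n)[:,:,::-1] for n in("side","top")]
        t0=r.current_t(); fs=[]
        while r.current_t()-t0<2.6: r.dwell(.4); fs.append(round(float(push(d)),1))
        print("hold F",fs,"tcp",r.current_position(),"cmd",t)
        cv2.imwrite(f"pics/hold_{tag}.png",np.vstack([np.hstack([cv2.resize(c,(400,300)) for c in cams])]))
        x=(60,90) if sg==1 else (160,190); y=(140,90) if sg==1 else (140,250)
        cv2.imwrite(f"pics/holdz_{tag}.png",np.hstack([cv2.resize(c[a:a+200,b:b+200],(400,400)) for c,(a,b) in zip(cams,(x,y))]))
    for phi,g in((stop*.5,0),(0,.0),(0,.05)):
        t,o,d=pose(sg,phi,g,fl); r.move_linear(t,o,v=.08)
    r.dwell(.5); print("released F",push(d),r.current_t())
    return hold
E
python3 - <<'E'
from plant import r
from h import *
press(r,1,1,.26,"b")
for n in("side",): cv2.imwrite("pics/rel_b.png",r.get_image(n)[:,:,::-1])
E
```

```text
[(-12.0, -0.4), (-9.0, -0.3), (-6.0, -1.2), (-3.0, -0.2), (-0.0, 0.7), (3.0, 1.1), (6.0, 1.9), (9.0, 3.1), (12.0, 3.2), (15.0, 3.8), (18.0, 3.5), (21.0, 3.5), (24.0, 4.0), (27.0, 3.9), (28.2, 5.4), (29.4, 6.1), (30.6, 7.0), (31.8, 9.5), (33.0, 12.4), (34.2, 15.5)] hold True contact 0.005999999999999999 t 11.0583
F 14.71013565444685
hold F [15.4, 15.8, 15.3, 14.8, 14.9, 14.8, 14.9] tcp [0.4964785  0.30829141 0.1449605 ] cmd [0.50002267 0.30569228 0.145     ]
released F -0.6847304271933197 16.325
```

View pics/holdz_b.png

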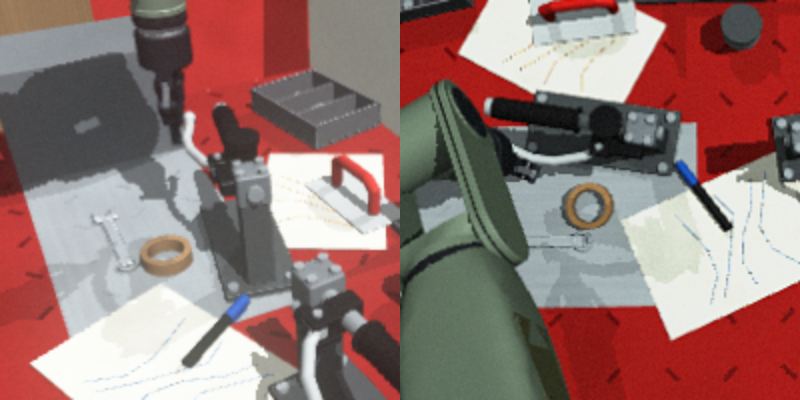

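View pics/rel_b.png

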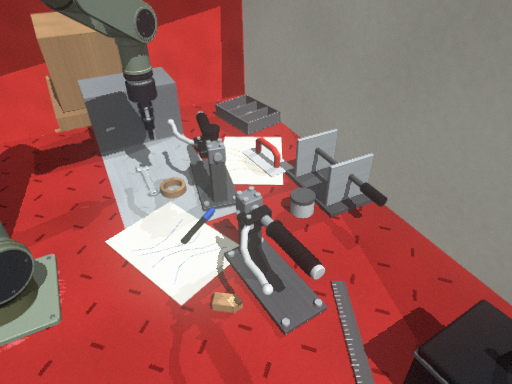

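The pictures show the brake lever swung in during the hold, tip from about (160,123) to (188,117) in the side crop. After release the tip is back at (170,122), as before pressing. The final force of 15 N exceeds the 8 N spring, and it rose at about 2.5 N per mm-step, so the lever was at its stop. Now the clutch.

Run:
```python
from plant import r
from h import *
p=np.array(r.current_position()); p[2]=.32; r.move_linear(p,v=.2)
t,o,d=pose(-1,0,.06,0); hi=t.copy(); hi[2]=.32
r.goto(hi,o); r.move_linear(t,o)
t,o,d=pose(-1,0,.02,0); r.move_linear(t,o,v=.1); r.dwell(.3)
print(r.current_t(),r.current_position(),t,r.current_ft_force())
cv2.imwrite("pics/app2.png",np.hstack([cv2.resize(r.get_image(n)[:,:,::-1],(400,300)) for n in("side","top")]))
```

```text
21.7 [ 0.41420743 -0.28685344  0.14503733] [ 0.41454732 -0.28684271  0.145     ] [ 0.24687915 -0.29311649  0.13016292]
```

View pics/app2.png

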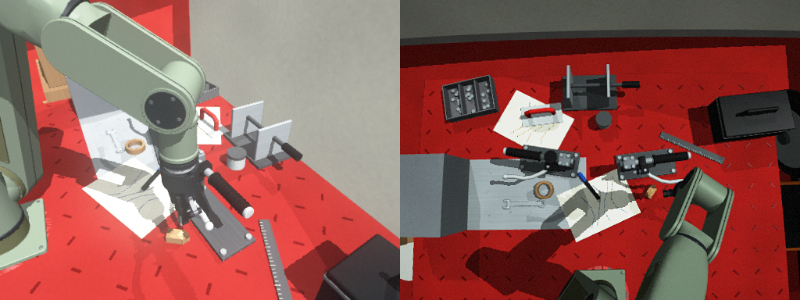

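The fingers stand in front of the clutch blade (side view ≈195,215), above and clear of the offcut (≈177,237). Now I press.

Run:
```python
from plant import r
from h import *
press(r,-1,0,.32,"c")
cv2.imwrite("pics/rel_c.png",r.get_image("side")[:,:,::-1])
```

```text
[(-12.0, -1.3), (-9.0, -0.4), (-6.0, -1.4), (-3.0, -0.5), (-0.0, 1.3), (3.0, 2.6), (6.0, 2.2), (9.0, 2.1), (12.0, 3.5), (15.0, 4.2), (18.0, 3.4), (21.0, 4.7), (24.0, 4.5), (25.2, 4.6), (26.4, 5.6), (27.6, 5.4), (28.8, 6.1), (30.0, 5.8), (31.2, 5.4), (32.4, 5.9), (33.6, 6.4), (34.8, 6.4), (36.0, 8.9), (37.2, 13.5), (38.4, 15.9)] hold True contact 0.002999999999999999 t 29.7417
F 15.821982442770004
hold F [16.2, 15.2, 15.7, 15.9, 15.4, 15.3, 15.6] tcp [ 0.47289994 -0.29943276  0.14486485] cmd [ 0.47696192 -0.2978445   0.145     ]
released F -0.873173259048178 35.0833
```

View pics/holdz_c.png

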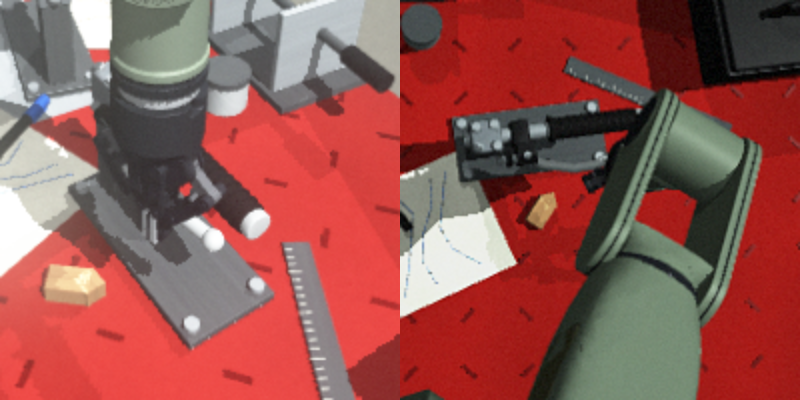

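The clutch ball (212,238 in the crop) sits close to the grip with a gap left. Force rose sharply at the end to 15.6 N, so it was at its stop. Next I clear the arm, compare with the start pictures and hand in.

Run:
```python
from plant import r
from h import *
p=np.array(r.current_position()); p[2]=.32; r.move_linear(p,v=.2)
r.goto([.33,-.12,.36],r.current_eef_rot()); r.dwell(.5)
a=[r.get_image(n)[:,:,::-1] for n in("side","top")]
cv2.imwrite("pics/end.png",np.hstack([cv2.resize(c,(400,300)) for c in a]))
d=[cv2.absdiff(c,cv2.imread(f"pics/{n}0.png")) for n,c in zip(("side","top"),a)]
cv2.imwrite("pics/diff.png",np.hstack([cv2.resize(c,(400,300)) for c in d]))
print(r.current_t(),r.current_ft_force(),r.current_position())
```

```text
37.5167 [ 0.33396333 -0.16520517  0.31024964] [ 0.3300243  -0.12009559  0.35995526]
```

View pics/end.png

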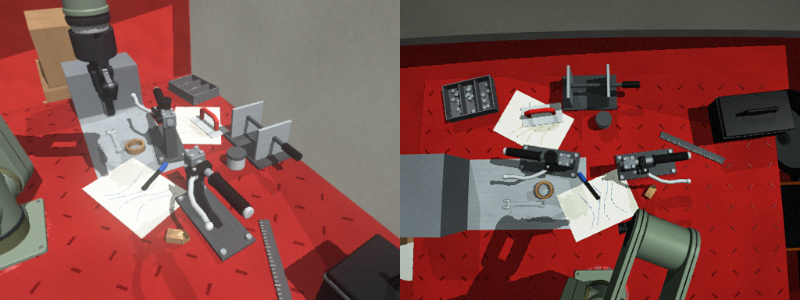

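View pics/diff.png

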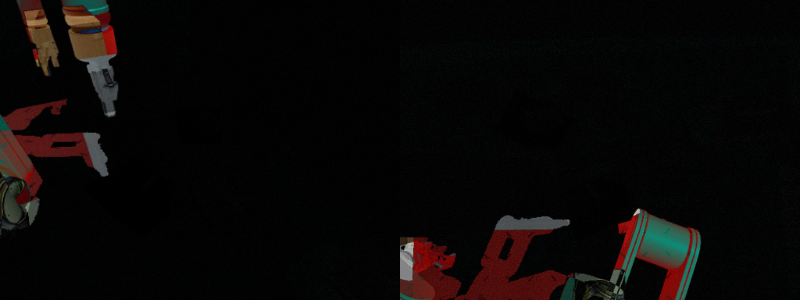

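The difference pictures show only the arm and its shadow. Both levers and all the loose things are where they started, and the arm is clear.

```bash
python3 -c "
from plant import r
r.close_job(); print(r.current_t())"
```

```text
the job is handed in; nothing more can be done
the job is handed in; nothing more can be done
```

I pressed both levers to their stops with the side of the shut fingers, brake first and then clutch, and handed the job in at about 37.5 s of the 72 s allowed.

- **Brake:** held for about 3 s at about 15 N, well above the 8 N spring. The force rose steeply at the end of the travel, so it was at its stop. It had sprung back to its starting position before I went on.
- **Clutch:** held for about 3 s at about 15.6 N, against the 9 N spring, with the same steep rise at the stop. It was then let go.
- **Last checks:** start and end pictures differ only by the arm and its shadow. Both levers are out, no loose thing has moved, and the arm is clear of everything with no meaningful force on the tool (under 0.5 N).
- **Limits of the checks:** lever angles could not be read directly, so "at the stop" is judged from force, travel and pictures. No check failed. The only disagreement was a few pixels between the detected points and the fitted jig poses, which the force-guided pressing absorbed.

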